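Find the loose cover bolt on the lathe drive box and hold its cover open

TASK

Turn the speed knob of the grey drive box until its pointer stands at the one long mark on the scale, and let go of it. Then tap the bolts in the box's three covers, one after another, until you find the loose one that gives under the tap; lift that cover by its handle about half-way to upright (45 degrees) and finish while still holding it open and steady. Do not pull up the other two covers, leave the knob at the mark, and do not push aside the things round the box.

Things in the scene. Friction and masses are not known exactly. Their poses are not given: they have to be found in the camera images.
- drive_box: grey steel lathe drive box fixed on the bench, 150 mm deep (its x) x 390 mm wide (its y) x 75 mm high; origin under its centre at bench height, its x points away from the robot, y to the left, z up. In its top: three alike aluminium covers in a row (left, middle, right) and, at the right end, the speed knob. Its pose varies.
- bolt_left (a point): centre of the top of the bolt head in the left (its y = +145 mm) cover, cover shut: steel hex head 18 mm across, standing 14 mm proud of the cover (cover top is at 79 mm). A tight bolt does not give at all; the loose one, which may be in any of the three covers and looks like the others, sinks 6 mm under a light tap (0.3 N at first, 1.5 N fully down) and springs back. Point fixed to the drive box.
- handle_left (a point): middle of the handle bar of the left (its y = +145 mm) cover, cover shut: round steel bar 10 mm thick along the box's y, 42 mm long between its two posts, its centre 38 mm above the cover and free underneath; 50 mm nearer the robot than the bolt. The cover (104 mm x 74 mm, 4 mm thick) is hinged along its far edge: the hinge line is parallel to the box's y, 87 mm behind this point (box's +x) and 40 mm below it. Point fixed to the drive box, it does not move with the cover.
- bolt_middle (a point): centre of the top of the bolt head in the middle (its y = +53 mm) cover, cover shut: steel hex head 18 mm across, standing 14 mm proud of the cover (cover top is at 79 mm). A tight bolt does not give at all; the loose one, which may be in any of the three covers and looks like the others, sinks 6 mm under a light tap (0.3 N at first, 1.5 N fully down) and springs back. Point fixed to the drive box.
- handle_middle (a point): middle of the handle bar of the middle (its y = +53 mm) cover, cover shut: round steel bar 10 mm thick along the box's y, 42 mm long between its two posts, its centre 38 mm above the cover and free underneath; 50 mm nearer the robot than the bolt. The cover (104 mm x 74 mm, 4 mm thick) is hinged along its far edge: the hinge line is parallel to the box's y, 87 mm behind this point (box's +x) and 40 mm below it. Point fixed to the drive box, it does not move with the cover.
- bolt_right (a point): centre of the top of the bolt head in the right (its y = -39 mm) cover, cover shut: steel hex head 18 mm across, standing 14 mm proud of the cover (cover top is at 79 mm). A tight bolt does not give at all; the loose one, which may be in any of the three covers and looks like the others, sinks 6 mm under a light tap (0.3 N at first, 1.5 N fully down) and springs back. Point fixed to the drive box.
- handle_right (a point): middle of the handle bar of the right (its y = -39 mm) cover, cover shut: round steel bar 10 mm thick along the box's y, 42 mm long between its two posts, its centre 38 mm above the cover and free underneath; 50 mm nearer the robot than the bolt. The cover (104 mm x 74 mm, 4 mm thick) is hinged along its far edge: the hinge line is parallel to the box's y, 87 mm behind this point (box's +x) and 40 mm below it. Point fixed to the drive box, it does not move with the cover.
- knob_grip (a point): point on the upright axis of the speed knob, at the height to grip: the knob is a black skirt 44 mm wide with a grip bar 40 mm long, 12 mm thick and 35 mm high on it (top at 120 mm, skirt top at 85 mm, this point at 106 mm above the bench). Round it lies a dial plate with short ticks and one single long mark.
- speed_knob (a joint): angle of the speed knob (rad), growing clockwise seen from above; at 0 the pointer (the end of the grip bar with a nose that juts out 31 mm from the axis and a white line on top) and the grip bar point along the box's +x. The one long mark on the scale is at 0.5; short ticks every 0.5 rad. The knob starts between -0.9 and -0.2, has no stop near the mark (turns -2.6 to 2.6), turns with light friction (0.04 N m) and stays where it is left.
- loose_bolt (a joint): how far the loose bolt is pushed in (m): 0 at rest, 0.006 fully down; springs back. Which cover it sits in is not told.
- loose_cover (a joint): opening angle (rad) of the cover with the loose bolt: 0 shut, 1.5 upright stop. The near edge with the handle swings up and away from the robot; the round bar can turn between the fingers, so the hand may keep pointing down while it follows the arc. Its weight and a weak spring shut it again if let go (about 1.5 to 2 N at the handle).
- tight_cover_1 (a joint): opening angle (rad) of one of the two covers whose bolts are tight: 0 shut; a hard pull bends it up by at most 0.08 against 15 N m/rad (about 7 N up at the handle for 0.04).
- tight_cover_2 (a joint): opening angle (rad) of one of the two covers whose bolts are tight: 0 shut; a hard pull bends it up by at most 0.08 against 15 N m/rad (about 7 N up at the handle for 0.04).
- tape_measure: bystander: yellow tape measure, 33x76x67 mm, in front of the box; origin at the centre of its underside
- chuck_key: bystander: steel T-shaped chuck key lying, 70x112x13 mm, in front of the box; origin at the centre of its underside
- masking_roll: bystander: roll of masking tape lying flat, 74 mm across, 24 mm high, in front of the box; origin at the centre of its underside
- shellac_jar: bystander: amber jar with a pale lid, 58 mm across, 85 mm high, to the right of the box; origin at the centre of its underside

How it is judged (in metres and radians):
On the way, in this order (a step that is already met when the one before it is completed fails the run):
1. the speed knob stands at the long mark (within 0.12 rad) and has been let go (value of joint speed_knob between 0.38 and 0.62 rad and contact force between the fingers and speed_knob below 0.3 N), for 0.3 s.
2. the loose bolt gives under a tap (3 mm or more) while its cover is shut (value of joint loose_bolt above 0.003 m and value of joint loose_cover below 0.05 rad and value of joint speed_knob between 0.38 and 0.62 rad), for 0.02 s.
At the end, for the whole second after the job is handed in: the cover with the loose bolt is held open by the gripper's fingers, at 0.6 rad (35 degrees) or more and still (under 0.1 rad/s); the knob is within 0.12 rad of the long mark; the other covers are shut (value of joint loose_cover above 0.6 rad and velocity of joint loose_cover between -0.1 and 0.1 rad/s and contact force between the fingers and loose_cover above 0.3 N and value of joint speed_knob between 0.38 and 0.62 rad and value of joint each of tight_cover_1, tight_cover_2 below 0.04 rad); the arm keeps its last pose, push and grip.
It fails at once if a cover with a tight bolt is pulled up (more than 0.04 rad) (value of joint any of tight_cover_1, tight_cover_2 above 0.04 rad).
It fails at once if a bystander is pushed aside by more than 30 mm (distance of any of tape_measure, chuck_key, masking_roll, shellac_jar from where it was at the start of the episode above 0.03 m).
It also fails if it takes over 72 s, if anything falls off the work surface, if the arm or the gripper's body presses on something with over 40 N, if the wrist force passes 120 N, or if a joint passes its speed limit or range.

ROBOT

A 6-joint arm with a two-finger parallel gripper is mounted at the origin on a cart in front of the work surface, level with it; the furniture and walls round the work are solid. World frame = base frame: x ahead of the robot, y to its left, z up, the work surface at z = 0. Lengths are in mm, angles in rad, forces in N, time in s.
With the tool pointing down it reaches from about 275 to 975 mm from the base axis. Payload 8.4 kg.
Tool frame: the origin (TCP) lies at the very end of the fingers, on their centre line; the grasp point (between the pads) lies r.tcp_to_grasp behind it (r.tcp_to_grasp is the distance from the TCP to the grasp point, in mm); z points along the fingers, y is the line along which they close (so a half turn about z gives the same grasp; the last joint's range is limited). The gripper opens to 92 mm and grips with 3 to 60 N. Pads are 20 mm wide; open, the fingers measure 128 mm over their backs; the gripper's body (75 mm by 189 mm) begins 69 mm behind the grasp point.
Start: joints at [-1.322, 0.353, 1.633, -0, 1.155, -0.002], TCP at [155.11, -605.449, 214.583] pointing down, gripper open.
Joint ranges: [-2.63, 2.63], [-0.92, 2.1], [0.06, 2.66], [-1.3, 4.44], [0, 2.69], [-3.02, 3.02]. Speed limits (rad/s): [2.22, 2.22, 2.79, 3.14, 3.14, 3.14].

INTERFACE

Orientations are given as [roll, pitch, yaw] about the fixed x, y, z axes, in that order (R = Rz(yaw) Ry(pitch) Rx(roll)).
In Python, from station import r gives the robot as it stands.
- The arm moves only by the tool send_rows, never from a script. Its argument "targets" is a list that holds one entry, the list of rows, each a list of 7 numbers: the turn, a rotation vector about the tool's x, y, z in rad, then the shift along the tool's x, y, z in m, then the closure, from -1 (fully open) to 1 (shut), so that 0 is half open. In form: [[[rx, ry, rz, tx, ty, tz, claw], ...]]. A call has 1 to 10 rows; each row is the pose to reach, as a shift and turn from the pose commanded when the call began, along the tool's axes at that moment; what a row does not reach only later rows make up. A row lasts 1/8 s, in which the tool goes at most 62.5 mm and 10.7 degrees, less where a joint would pass 70% of its speed; a pose out of reach is approached as far as the arm can. A call with a gripper value outside its range is refused whole. The fingers move at their own pace and stop on an object; "force" is the grip in N (left out, the last holds). Time passes only in rows, so rows that repeat a pose let the fingers close. It gives the time, the measured TCP pose, the force, the opening and the grip force at its end, in the units of the state.
- r.observe(): the state, without advancing time (a new reading comes with each control period).
- r.read_camera(name): name is "scene" or "top" or "wrist"; returns a dict with "pixels" (480x640x3 uint8, red, green, blue), "fx", "fy", "cx", "cy" (pixels), "extrinsics" (4x4, takes a point from camera to world coordinates). Camera axes: x right, y up, looking along -z (the intrinsics and any distortion apply to the point x, -y, -z); pixel columns grow to the right and rows downward; lengths in mm; the calibration is good to about 2 mm. A picture is of the moment at which its call begins. There is no depth.
- r.sign_off(): hands the job in; it is judged then, once.
Trained networks look in the newest picture that a camera, given by its name, has taken for a name from the list of things; names that differ only in an ending like _2 or _b are one class to them, and where a whole thing is asked for, a point or a joint stands for the part that bears it (a point fixed in the world has none). Each returns a list of dicts, best first, with "confidence" (0 to 1); they miss things now and then, are a little off and sometimes report something else, mostly with a low value. They report only what shows in the picture. A call takes as long as a camera call.
- r.spot_in(camera, name): "position" ([x, y, z] in mm, in world coordinates, good to about 4 mm: the middle of the surface that is visible of it).
- r.cut_out(camera, name): "mask" (480x640 bool, what is visible of it).
- r.landmark_of(camera, name): "position" ([x, y, z] in mm, in world coordinates, good to about 4 mm: a listed point, or the origin of a listed thing).
The state is a dict: "time_s": time; "joint_pos": joint angles; "joint_vel": joint speeds; "joint_torque": joint torques, N m; "ee_pos": TCP position; "ee_rot": TCP orientation; "wrist_force": force on the tool from outside, world axes, zero at the start; "ft_torque": the same for the moment, N m; "grip_width": finger opening in mm; "finger_force": force on a finger pad.
Only numpy, scipy, OpenCV 4.12 (cv2) and the standard library are available. Lean on these libraries where they do the work, as an engineer would, in place of code of your own. Each camera call takes 0.05 s, during which the arm holds its last target. There are 200 camera calls.

## Working session

There is one attempt and no reset: what is moved stays moved. The work goes in short steps, Python scripts to look and compute and a tool call to move; the robot and the scene stay as the last step left them, time stands still between calls to the robot, and variables do not carry over. Pictures are saved under pics/ and viewed, at most 10 in all, crops included, and the job is handed in when it is done.

Besides the shell and the picture viewer there is one more tool, called after "Emit:" as a command line: name --argument value ..., lists and objects as JSON in quotes. send_rows: Moves the arm, as the interface text tells. Its arguments: {"type":"object","properties":{"targets":{"type":"array","items":{"type":"array","items":{"type":"array","items":{"type":"number"}}}},"force":{"type":"number"}},"required":["targets"]}

```bash
mkdir -p pics
cat > h.py <<'E'
from station import r
import numpy as np, cv2
from scipy.spatial.transform import Rotation as R
def pic(cam,name,crop=None,scale=1):
    c=r.read_camera(cam); p=c["pixels"][:,:,::-1]
    if crop: p=p[crop[1]:crop[3],crop[0]:crop[2]]
    if scale!=1: p=cv2.resize(p,None,fx=scale,fy=scale,interpolation=cv2.INTER_CUBIC)
    cv2.imwrite("pics/"+name,p); return c
def ray(c,u,v,z):
    E=np.array(c["extrinsics"]); d=E[:3,:3]@np.array([(u-c["cx"])/c["fx"],-(v-c["cy"])/c["fy"],-1]); o=E[:3,3]
    return o+d*(z-o[2])/d[2]
def proj(c,p):
    E=np.array(c["extrinsics"]); q=E[:3,:3].T@(np.array(p)-E[:3,3]); return c["cx"]+c["fx"]*q[0]/-q[2], c["cy"]-c["fy"]*q[1]/-q[2]
def shift(target,yaw=None):
    s=r.observe(); M=R.from_euler("xyz",s["ee_rot"]); d=M.inv().apply(np.array(target)-s["ee_pos"])/1000
    return d
E
python3 - <<'E'
from h import *
s=r.observe(); print({k:np.round(v,3) for k,v in s.items()}, r.tcp_to_grasp)
pic("top","top0.png")
for n in ["drive_box","bolt_left","handle_left","bolt_middle","handle_middle","bolt_right","handle_right","knob_grip","tape_measure","chuck_key","masking_roll","shellac_jar"]:
    for cam in ["top"]: 
        print(cam,n,[(np.round(d["position"]).tolist(),round(d["confidence"],2)) for d in r.landmark_of(cam,n)[:2]])
E
```

```text
{'time_s': np.float64(0.0), 'joint_pos': array([-1.322,  0.354,  1.634,  0.   ,  1.155, -0.002]), 'joint_vel': array([-0.001, -0.   , -0.001, -0.   , -0.   , -0.001]), 'joint_torque': array([-3.0000e-03, -5.9384e+01, -3.3422e+01,  7.0000e-02,  2.4000e-02,
       -0.0000e+00]), 'ee_pos': array([ 155.02 , -604.97 ,  213.882]), 'ee_rot': array([-3.14 , -0.   ,  0.251]), 'wrist_force': array([-0.263, -0.118, -0.398]), 'ft_torque': array([-0.034,  0.016,  0.009]), 'finger_force': np.float64(0.0), 'grip_width': np.float64(91.851)} 18.700000000000003
top drive_box [([530.0, -38.0, -1.0], 0.79)]
top bolt_left []
top handle_left []
top bolt_middle [([563.0, -180.0, 99.0], 0.73), ([528.0, -38.0, -2.0], 0.43)]
top handle_middle [([435.0, -208.0, -4.0], 0.56)]
top bolt_right []
top handle_right []
top knob_grip [([562.0, -178.0, 101.0], 0.68)]
top tape_measure [([369.0, 35.0, -2.0], 0.61)]
top chuck_key [([391.0, -98.0, 4.0], 0.75)]
top masking_roll [([432.0, -210.0, -3.0], 0.84)]
top shellac_jar [([621.0, -311.0, -3.0], 0.9)]
```

View pics/top0.png

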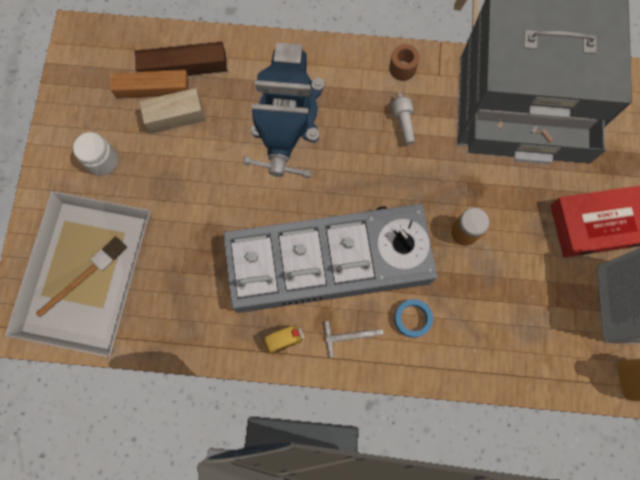

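The top view shows the box at about (225–435, 205–310), with the knob near (403,243), the handles near (255,281), (304,273) and (352,266), and the bolts near (252,257), (300,250) and (348,242). I'll take a closer crop.

Run:
```python
from h import *
c=pic("top","top1.png",(215,195,445,320),3.4)
for n,u,v,z in [("knobskirt",403,243,85),("hl",255,281,117),("hm",304,273,117),("hr",352,266,117),("bl",252,257,93),("bm",300,250,93),("br",348,242,93)]:
    print(n,np.round(ray(c,u,v,z),1))
print(np.array(c["extrinsics"]).round(2),c["fx"])
```

```text
knobskirt [ 561.  -176.3   85. ]
hl [456.7  89.9 117. ]
hm [479.6   3.2 117. ]
hr [500.7 -82.4 117. ]
bl [505.5 104.   93. ]
bm [527.3  16.1  93. ]
br [551.1 -72.2  93. ]
[[ 9.00000e-02  9.70000e-01 -2.20000e-01  2.82890e+02]
 [-1.00000e+00  9.00000e-02 -2.00000e-02 -4.11000e+01]
 [ 0.00000e+00  2.20000e-01  9.70000e-01  1.13193e+03]
 [ 0.00000e+00  0.00000e+00  0.00000e+00  1.00000e+00]] 570.2599558018783
```

View pics/top1.png

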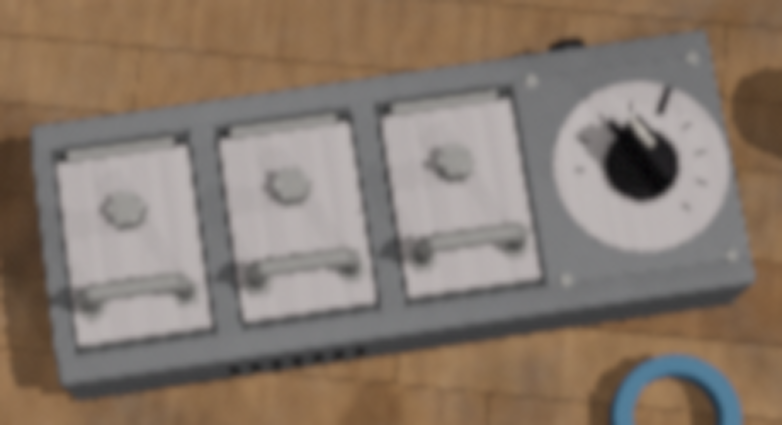

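Emit:
send_rows --targets '[[[0, 0, -0.03, 0.03, -0.02, 0, -0.3], [0, 0, -0.07, 0.08, -0.05, 0, -0.3], [0, 0, -0.11, 0.13, -0.082, 0, -0.3], [0, 0, -0.15, 0.18, -0.113, 0, -0.3], [0, 0, -0.19, 0.23, -0.145, 0, -0.3], [0, 0, -0.23, 0.28, -0.176, 0, -0.3], [0, 0, -0.27, 0.33, -0.207, 0, -0.3], [0, 0, -0.31, 0.38, -0.239, 0, -0.3], [0, 0, -0.34, 0.43, -0.27, 0, -0.3], [0, 0, -0.34, 0.46, -0.288, 0, -0.3]]]' --force 10

```text
time_s: 1.95
ee_pos: [530.9, -210.1, 214.8]
ee_rot: [3.141, -0.001, 0.593]
wrist_force: [0.3, -0.1, 0.4]
grip_width: 59.9
finger_force: 0.0
```

Run:
```python
from h import *
c=pic("wrist","w1.png")
s=r.observe();print(s["ee_pos"],s["ee_rot"],s["time_s"])
print(np.round(c["extrinsics"],2),c["fx"],proj(c,[561,-176.5,85]))
```

```text
[ 533.09622673 -208.26334516  214.77915405] [ 3.14133213e+00 -2.51138814e-03  5.92960730e-01] 2.0
[[ 5.6000e-01  8.0000e-01  2.1000e-01  5.9045e+02]
 [-8.3000e-01  5.4000e-01  1.4000e-01 -1.6996e+02]
 [ 0.0000e+00 -2.6000e-01  9.7000e-01  3.8409e+02]
 [ 0.0000e+00  0.0000e+00  0.0000e+00  1.0000e+00]] 341.8180056936362 (np.float64(305.8386915452716), np.float64(177.26570700530567))
```

View pics/w1.png

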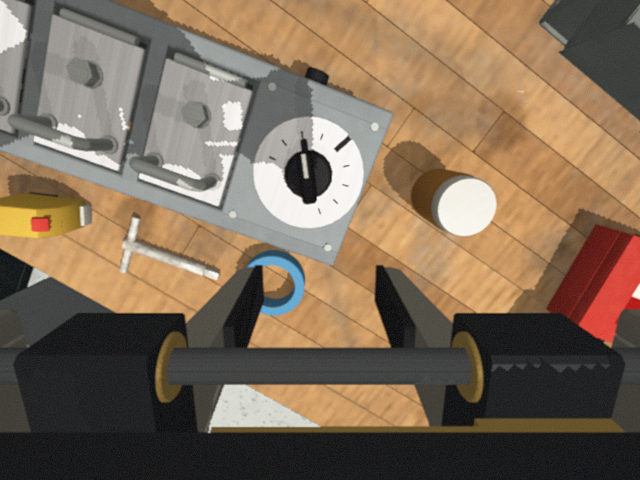

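The wrist view shows the knob skirt centred at about (309,173), with the bar from its nose tip (303,140) to its tail (309,203). The bolts are at (85,73) and (194,115), and the long mark runs (335,150)–(349,138).

Run:
```python
from h import *
c=r.read_camera("wrist")
P=lambda u,v,z: ray(c,u,v,z)
k=P(309,173,85); print("skirt",k)
a,b=P(303,139,118),P(309,203,118); print("nose,tail",a,b,"ang",np.arctan2(*(a-b)[1::-1]))
l0,l1=P(304,153,120),P(308,178,120); print("line",l0,l1,np.arctan2(*(l0-l1)[1::-1]))
m=P(342,144,76);d=P(308.5,171.5,76); print("mark",np.arctan2(*(m-d)[1::-1]),"dial",d)
print("bolts",P(85,72,93),P(194,114,93))
print("box edge ang", [np.arctan2(*(x-y)[1::-1]) for x,y in [(P(392,112,75),P(332,266,75))]])
g,_,_=cv2.split(c["pixels"][:,:,::-1].astype(np.uint8))
cv2.imwrite("pics/w1c.png",cv2.resize(c["pixels"][100:245,230:385,::-1],None,fx=4,fy=4,interpolation=cv2.INTER_CUBIC))
```

```text
skirt [ 567.94598899 -174.72877008   85.        ]
nose,tail [ 589.11821344 -156.36267496  118.        ] [ 551.22018555 -186.89187518  118.        ] ang 0.6781230413026895
line [ 581.08099283 -162.64546768  120.        ] [ 567.21933072 -175.42983385  120.        ] 0.7449902823413749
mark -0.30045607958431325 dial [ 568.06168533 -173.8257243    76.        ]
bolts [535.7073907   14.04860281  93.        ] [555.95209684 -71.70217716  93.        ]
box edge ang [np.float64(0.24910722581021075)]
```

View pics/w1c.png

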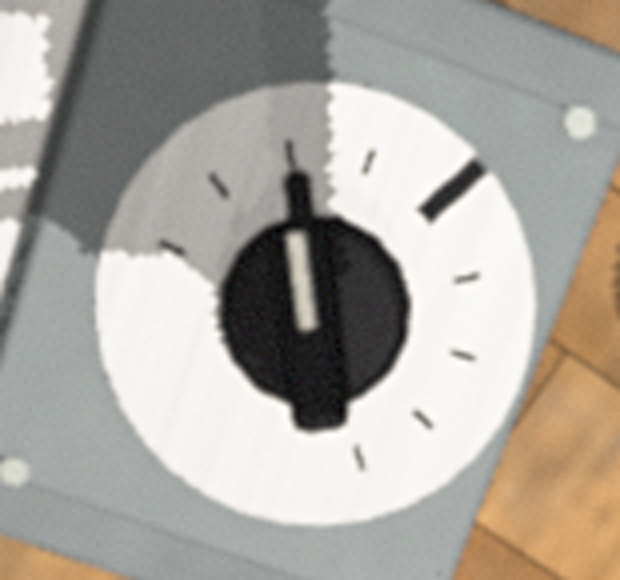

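Run:
```python
from h import *
c=r.read_camera("wrist")
s=r.observe();print(s["ee_pos"],s["ee_rot"],s["time_s"])
P=lambda u,v,z: ray(c,230+u/4-.4,100+v/4-.4,z)
A=lambda p,q: np.arctan2(*(p-q)[1::-1])
d=P(315,302,76);print("dial",d,"skirt",P(315,311,85))
print("mark",A(P(453,190,76),d),"ticks",A(P(368,162,76),d),A(P(290,155,76),d),A(P(219,185,76),d), A(P(467,278,76),d))
n,t=P(298,175,118),P(320,428,118);print("nose",n,t,A(n,t), "axis", t+(n-t)*20/51)
print("line",A(P(297,232,120),P(308,330,120)),"line from axis",A(P(297,232,120),[*d[:2],120]))
for nme in ["bolt_middle","bolt_right","bolt_left","handle_left","handle_right","handle_middle","knob_grip"]: print(nme,[(np.round(q["position"]).tolist(),round(q["confidence"],2)) for q in r.landmark_of("wrist",nme)[:2]])
```

```text
[ 530.0141946  -211.18708618  214.49002132] [-3.14156233e+00  6.53024346e-05  5.93501614e-01] 2.1
dial [ 563.48490169 -177.19678212   76.        ] skirt [ 562.67730177 -178.04562136   85.        ]
mark -0.3035925714174651 ticks 0.22152385685820972 0.7565592448332605 1.2817328004624362 -0.8222256768519574
nose [ 585.10002365 -160.47048096  118.        ] [ 547.31076535 -190.57582376  118.        ] 0.6727035014097946 axis [ 562.13008233 -178.76980698  118.        ]
line 0.6972817444315009 line from axis 0.7110552061545722
bolt_middle []
bolt_right []
bolt_left []
handle_left []
handle_right [([506.0, -85.0, 118.0], 0.56)]
handle_middle [([481.0, 9.0, 118.0], 0.94)]
knob_grip [([566.0, -174.0, 108.0], 0.71)]
```

Emit:
send_rows --targets '[[[0, 0, -0.1, 0.03, -0.005, 0.01, -0.3], [0, 0, -0.1, 0.045, -0.009, 0.03, -0.3], [0, 0, -0.1, 0.0455, -0.0093, 0.055, -0.3], [0, 0, -0.1, 0.0455, -0.0093, 0.08, -0.3], [0, 0, -0.1, 0.0455, -0.0093, 0.1, -0.3], [0, 0, -0.1, 0.0455, -0.0093, 0.115, -0.3], [0, 0, -0.1, 0.0455, -0.0093, 0.122, -0.3], [0, 0, -0.1, 0.0455, -0.0093, 0.122, -0.3]]]'

```text
time_s: 3.45
ee_pos: [561.7, -179.2, 92.3]
ee_rot: [-3.141, 0.0, 0.69]
wrist_force: [-0.1, 1.1, -0.2]
grip_width: 59.5
finger_force: 0.0
```

Emit:
send_rows --targets '[[[0, 0, 0, 0, 0, 0, 0.3], [0, 0, 0, 0, 0, 0, 0.6], [0, 0, 0, 0, 0, 0, 0.85], [0, 0, 0, 0, 0, 0, 0.85], [0, 0, 0, 0, 0, 0, 0.85], [0, 0, 0, 0, 0, 0, 0.85]]]' --force 10

```text
time_s: 4.2
ee_pos: [561.3, -178.5, 92.6]
ee_rot: [-3.14, 0.0, 0.691]
wrist_force: [-2.3, 4.1, 4.5]
grip_width: 11.8
finger_force: 10.0
```

Emit:
send_rows --targets '[[[0, 0, 0.1, 0, -0.001, 0, 0.85], [0, 0, 0.22, 0, -0.001, 0, 0.85], [0, 0, 0.36, 0, -0.001, 0, 0.85], [0, 0, 0.5, 0, -0.001, 0, 0.85], [0, 0, 0.64, 0, -0.001, 0, 0.85], [0, 0, 0.76, 0, -0.001, 0, 0.85], [0, 0, 0.87, 0, -0.001, 0, 0.85], [0, 0, 0.96, 0, -0.001, 0, 0.85], [0, 0, 0.96, 0, -0.001, 0, 0.85], [0, 0, 0.96, 0, -0.001, 0, 0.85]]]'

```text
time_s: 5.45
ee_pos: [560.8, -176.0, 92.6]
ee_rot: [-3.138, 0.002, -0.27]
wrist_force: [-1.6, 13.5, 6.2]
grip_width: 12.0
finger_force: 10.0
```

Emit:
send_rows --targets '[[[0, 0, 0, 0, 0, 0, -0.1], [0, 0, 0, 0, 0, 0, -0.1], [0, 0, 0, 0, 0, 0, -0.1], [0, 0, 0, 0, 0, -0.03, -0.1], [0, 0, 0, 0, 0, -0.07, -0.1], [0, 0, 0, -0.04, 0, -0.11, -0.1], [0, 0, 0, -0.07, 0, -0.12, -0.1], [0, 0, 0, -0.07, 0, -0.12, -0.1], [0, 0, 0, -0.07, 0, -0.12, -0.1]]]'

```text
time_s: 6.58
ee_pos: [494.4, -160.2, 212.5]
ee_rot: [3.142, -0.001, -0.269]
wrist_force: [0.4, 0.5, 0.3]
grip_width: 50.4
finger_force: 0.0
```

Run:
```python
from h import *
c=r.read_camera("wrist")
s=r.observe();print(s["ee_pos"],s["ee_rot"],s["time_s"])
u,v=proj(c,[562.5,-178,85]);print(u,v)
u0,v0=int(u)-80,int(v)-72; u0=max(u0,0);v0=max(v0,0);print(u0,v0)
cv2.imwrite("pics/w2c.png",cv2.resize(c["pixels"][v0:v0+145,u0:u0+160,::-1],None,fx=4,fy=4,interpolation=cv2.INTER_CUBIC))
cv2.imwrite("pics/w2.png",c["pixels"][:,:,::-1])
np.savez("w2",**c)
```

```text
[ 494.40898259 -160.16263402  212.15817043] [ 3.14151633e+00 -4.65989314e-05 -2.69320358e-01] 6.625
317.4259473522737 145.72483538640165
237 73
```

View pics/w2c.png

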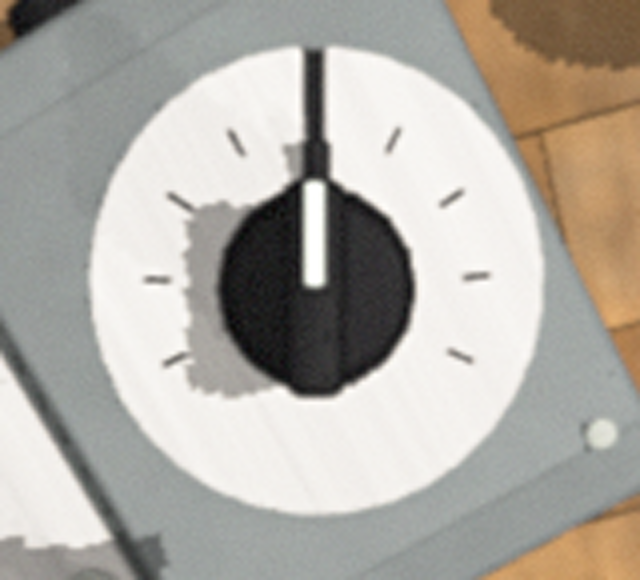

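View pics/w2.png

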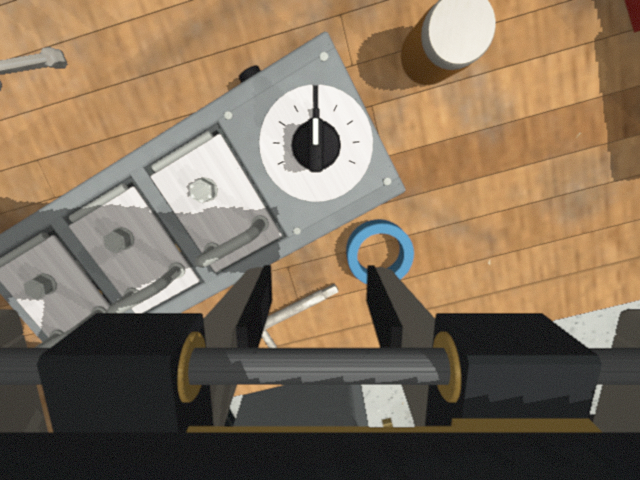

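The pointer and white line lie exactly on the long mark (column 315, and 315 in the crop), so the knob is done. The bolts are at (202,189), (119,239) and (40,286). Next I'll fit the box pose.

Run:
```python
from h import *
c=np.load("w2.npz")
B=np.array([ray(c,u,v,93)[:2] for u,v in [(40,285),(118.5,238),(201.5,188)]]);print(B)
print("dial",ray(c,237+316/4-.4,73+280/4-.4,76))
d=B[0]-B[2];print("yaw",np.arctan2(-d[0],d[1]),np.hypot(*d))
for n,p in [("top",[[505.5,104],[527.3,16.1],[551.1,-72.2]])]:
    p=np.array(p);print(n,p)
# combined fit: yaw 0.24
yb=np.array([145,53,-39.])
for P in (B,np.array([[505.5,104],[527.3,16.1],[551.1,-72.2]])):
    for yaw in (.23,.245,.26):
        ey=np.array([-np.sin(yaw),np.cos(yaw)]);o=(P-yb[:,None]*ey);print(yaw,o.mean(0),o.std(0))
```

```text
[[511.60491512  97.68550717]
 [533.53434402  10.80989597]
 [555.30389852 -74.56304166]]
dial [ 565.40654961 -177.14243311   76.        ]
yaw 0.2484553906264549 177.70527208470392
top [[505.5 104. ]
 [527.3  16.1]
 [551.1 -72.2]]
0.23 [545.5638613  -40.29353177] [0.71588383 2.84155031]
0.245 [546.33653777 -40.10649106] [0.38209713 2.5787338 ]
0.26 [547.1063218  -39.90788168] [1.47174326 2.30023446]
0.23 [540.04947541 -35.63765227] [1.56372569 1.20989621]
0.245 [540.82215188 -35.45061156] [0.61556583 0.94583234]
0.26 [541.59193592 -35.25200217] [0.83993398 0.66633334]
```

Emit:
send_rows --targets '[[[0, 0, -0.17, 0.003, -0.01, 0, 0.5], [0, 0, -0.34, 0.007, -0.02, 0, 1], [0, 0, -0.52, 0.01, -0.03, 0, 1], [0, 0, -0.7, 0.014, -0.04, 0, 1], [0, 0, -0.88, 0.017, -0.05, 0, 1], [0, 0, -1.06, 0.02, -0.06, 0, 1], [0, 0, -1.24, 0.024, -0.07, 0, 1], [0, 0, -1.42, 0.027, -0.08, 0, 1], [0, 0, -1.6, 0.03, -0.09, 0, 1], [0, 0, -1.78, 0.034, -0.0975, 0, 1]]]'

```text
time_s: 7.88
ee_pos: [553.2, -74.6, 211.5]
ee_rot: [-3.14, -0.0, 1.517]
wrist_force: [-0.3, 0.1, 0.3]
grip_width: 0.5
finger_force: 0.0
```

Emit:
send_rows --targets '[[[0, 0, -0.17, 0, 0, 0.02, 1], [0, 0, -0.308, 0, 0, 0.05, 1], [0, 0, -0.308, 0, 0, 0.085, 1], [0, 0, -0.308, 0, 0, 0.1, 1], [0, 0, -0.308, 0, 0, 0.105, 1], [0, 0, -0.308, 0, 0, 0.105, 1]]]'

```text
time_s: 8.62
ee_pos: [553.0, -75.0, 108.0]
ee_rot: [3.141, 0.0, 1.819]
wrist_force: [0.2, -0.2, 0.5]
grip_width: 0.3
finger_force: 0.0
```

Run:
```python
from h import *
s=r.observe();print({k:np.round(v,3) for k,v in s.items()})
```

```text
{'time_s': np.float64(8.625), 'joint_pos': array([-0.137,  0.377,  1.87 ,  0.   ,  0.894, -0.385]), 'joint_vel': array([ 0.   , -0.017, -0.005,  0.001,  0.005, -0.001]), 'joint_torque': array([ 5.0000e-03, -5.3512e+01, -2.6670e+01,  5.0000e-02, -3.1000e-02,
        2.0000e-03]), 'ee_pos': array([553.044, -75.011, 107.958]), 'ee_rot': array([3.141, 0.   , 1.819]), 'wrist_force': array([ 0.22 , -0.184,  0.533]), 'ft_torque': array([ 0.005, -0.1  , -0.024]), 'finger_force': np.float64(0.0), 'grip_width': np.float64(0.275)}
```

Emit:
send_rows --targets '[[[0, 0, 0, 0, 0, 0.008, 1], [0, 0, 0, 0, 0, 0.014, 1], [0, 0, 0, 0, 0, 0.017, 1], [0, 0, 0, 0, 0, 0.019, 1], [0, 0, 0, 0, 0, 0.019, 1]]]'

```text
time_s: 9.25
ee_pos: [553.0, -75.0, 92.8]
ee_rot: [3.14, 0.001, 1.819]
wrist_force: [-15.5, 1.3, 48.1]
grip_width: 0.5
finger_force: 24.0
```

Emit:
send_rows --targets '[[[0, 0, 0, 0, 0, -0.015, 1], [0, 0, 0, 0.025, 0, -0.022, 1], [0, 0, 0, 0.065, 0, -0.022, 1], [0, 0, 0, 0.088, 0, -0.022, 1], [0, 0, 0, 0.092, 0, -0.02, 1], [0, 0, 0, 0.092, 0, -0.01, 1], [0, 0, 0, 0.092, 0, -0.005, 1], [0, 0, 0, 0.092, 0, -0.002, 1], [0, 0, 0, 0.092, 0, -0.002, 1]]]'

```text
time_s: 10.38
ee_pos: [529.8, 13.5, 92.9]
ee_rot: [-3.141, -0.0, 1.818]
wrist_force: [-12.5, -0.6, 37.9]
grip_width: 0.4
finger_force: 19.0
```

Emit:
send_rows --targets '[[[0, 0, 0, 0, 0, -0.015, 1], [0, 0, 0, 0.025, 0, -0.022, 1], [0, 0, 0, 0.065, 0, -0.022, 1], [0, 0, 0, 0.088, 0, -0.022, 1], [0, 0, 0, 0.092, 0, -0.018, 1], [0, 0, 0, 0.092, 0, -0.008, 1], [0, 0, 0, 0.092, 0, -0.001, 1], [0, 0, 0, 0.092, 0, 0.001, 1], [0, 0, 0, 0.092, 0, 0.001, 1]]]'

```text
time_s: 11.5
ee_pos: [507.2, 103.0, 89.4]
ee_rot: [-3.141, 0.0, 1.818]
wrist_force: [-1.6, -0.3, 1.5]
grip_width: 0.4
finger_force: 0.5
```

Emit:
send_rows --targets '[[[0, 0, 0, 0, 0, 0.002, 1], [0, 0, 0, 0, 0, 0.002, 1], [0, 0, 0, 0, 0, -0.02, 1], [0, 0, 0, 0, -0.01, -0.055, 0.6], [0, 0, 0, 0, -0.035, -0.06, 0.2], [0, 0, 0, 0, -0.05, -0.06, 0.2], [0, 0, 0, 0, -0.05, -0.06, 0.2], [0, 0, 0, 0, -0.05, -0.06, 0.2]]]'

```text
time_s: 12.5
ee_pos: [459.3, 91.4, 149.4]
ee_rot: [3.141, -0.0, 1.819]
wrist_force: [0.5, -0.3, -0.3]
grip_width: 36.5
finger_force: 0.0
```

Run:
```python
from h import *
c=pic("wrist","w3.png"); s=r.observe(); print(s["ee_pos"],s["time_s"],s["grip_width"])
np.savez("w3",**c)
print([(np.round(q["position"]).tolist(),round(q["confidence"],2)) for q in r.landmark_of("wrist","handle_left")[:3]])
yaw=.247;ex=np.array([np.cos(yaw),np.sin(yaw)]);ey=np.array([-ex[1],ex[0]]);h=np.array([508,103])-50*ex
for d in(-21,0,21): print(proj(c,[*(h+d*ey),117]))
```

```text
[459.40478081  91.34885548 149.32264531] 12.55 37.000386738551924
[]
(np.float64(318.9151131215348), np.float64(294.6086803678545))
(np.float64(318.9463057617451), np.float64(263.6289982632907))
(np.float64(318.97911239514764), np.float64(231.04634200607444))
```

View pics/w3.png

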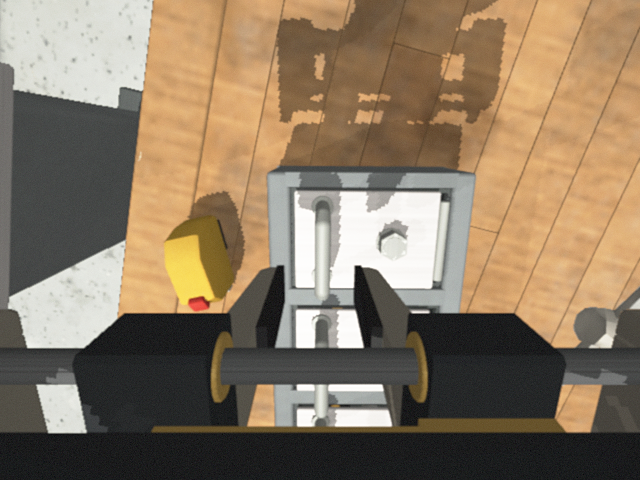

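The wrist view puts the left bar at about (322, 205–297). My prediction was (319, 263), so I'll shift a few mm along it and then descend.

Emit:
send_rows --targets '[[[0, 0, 0, 0.004, 0.001, 0.01, 0.2], [0, 0, 0, 0.004, 0.001, 0.025, 0.2], [0, 0, 0, 0.004, 0.001, 0.04, 0.2], [0, 0, 0, 0.004, 0.001, 0.048, 0.2], [0, 0, 0, 0.004, 0.001, 0.048, 0.2]]]'

```text
time_s: 13.22
ee_pos: [458.2, 95.2, 100.7]
ee_rot: [-3.14, -0.0, 1.819]
wrist_force: [-0.4, 0.3, -0.3]
grip_width: 36.7
finger_force: 0.0
```

Emit:
send_rows --targets '[[[0, 0, 0, 0, 0, 0, 0.5], [0, 0, 0, 0, 0, 0, 0.85], [0, 0, 0, 0, 0, 0, 0.9], [0, 0, 0, 0, 0, 0, 0.9], [0, 0, 0, 0, 0, 0, 0.9]]]' --force 12

```text
time_s: 13.85
ee_pos: [460.3, 95.7, 102.1]
ee_rot: [3.138, 0.0, 1.819]
wrist_force: [5.4, 1.8, -2.1]
grip_width: 9.2
finger_force: 12.0
```

Emit:
send_rows --targets '[[[0, 0, 0, 0, 0.003, -0.004, 0.9], [0, 0, 0, 0, 0.006, -0.0085, 0.9], [0, 0, 0, 0, 0.0085, -0.0125, 0.9], [0, 0, 0, 0, 0.011, -0.0165, 0.9], [0, 0, 0, 0, 0.014, -0.0203, 0.9], [0, 0, 0, 0, 0.017, -0.024, 0.9], [0, 0, 0, 0, 0.0205, -0.0275, 0.9], [0, 0, 0, 0, 0.024, -0.0308, 0.9], [0, 0, 0, 0, 0.024, -0.0308, 0.9]]]'

```text
time_s: 14.98
ee_pos: [480.1, 100.6, 132.6]
ee_rot: [-3.137, 0.0, 1.819]
wrist_force: [-8.9, -4.1, 7.4]
grip_width: 9.3
finger_force: 12.0
```

Emit:
send_rows --targets '[[[0, 0, 0, 0, 0.003, -0.004, 0.9], [0, 0, 0, 0, 0.0065, -0.007, 0.9], [0, 0, 0, 0, 0.0105, -0.01, 0.9], [0, 0, 0, 0, 0.0145, -0.0125, 0.9], [0, 0, 0, 0, 0.0185, -0.0147, 0.9], [0, 0, 0, 0, 0.0228, -0.0168, 0.9], [0, 0, 0, 0, 0.0272, -0.0188, 0.9], [0, 0, 0, 0, 0.0318, -0.0204, 0.9], [0, 0, 0, 0, 0.0318, -0.0204, 0.9], [0, 0, 0, 0, 0.0318, -0.0204, 0.9]]]'

```text
time_s: 16.23
ee_pos: [512.8, 108.8, 153.3]
ee_rot: [-3.141, 0.0, 1.819]
wrist_force: [-4.0, -3.0, 5.5]
grip_width: 10.1
finger_force: 12.0
```

Run:
```python
from h import *
c=pic("scene","s1.png"); s=r.observe(); print(s["ee_pos"],s["time_s"],s["grip_width"],s["finger_force"],s["wrist_force"],s["joint_vel"].round(3))
```

```text
[512.79467065 108.79105852 153.34152512] 16.275 9.231507495103932 12.00571596622467 [-4.4204706  -2.84246058  6.35233538] [-0.002  0.     0.    -0.001 -0.     0.   ]
```

View pics/s1.png

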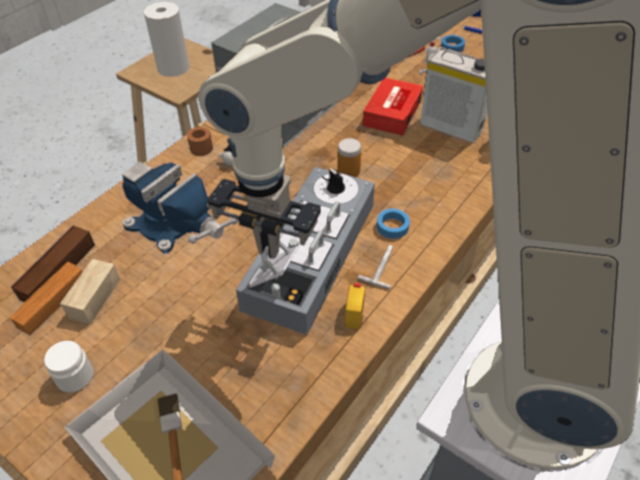

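The scene view shows the left cover lifted near (270,265) with the box interior visible below it at (290,295). The gripper holds the handle steadily, and the other covers, the knob and the things around the box look untouched. The handle has moved 54 mm away and 51 mm up, which is about 0.8 rad, so I'm handing in.

```bash
python3 -c "
from station import r
print(r.sign_off())"
```

```text
the job is handed in; nothing more can be done
None
```

I handed the job in at about 16 s: the knob is at the long mark and let go, the left bolt was the loose one, and the gripper is holding the left cover steady at about 0.8 rad (45°); the sign-off returned no verdict.

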